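# Find the thread hand and lift off the refill cap

### The job

Open the orange cap of the twin refill tank so that it can be topped up: one neck of the tank has an ordinary thread and the other a reverse thread, and nobody knows which is which, so try the cap one way and, if it stops at once, the other, turn it until it is free (about 56 degrees) and lift it off. Finish while still holding the orange cap in the gripper, level and still, about 10 cm above where it sat; leave the blue cap shut and do not disturb the other things on the worktop.

Things in the scene. Friction and masses are not known exactly. Their poses are not given: they have to be found in the camera images.
- orange_grip (a point): Middle of the upright grip bar on the ORANGE cap, 159 mm above the worktop while the cap is on its neck. Bar 48 mm long (own x), 14 mm thick (own y: pinch across this, from above), from 24 mm below this point, where the cap's flat round top is (56 mm across), to 7 mm above it. Own z up, the cap's axis. At the start the bar lies along the tank's x to 3 degrees. Hidden twist lock: see orange_cap.
- orange_cap: The orange cap, about 60 g; origin under its skirt's centre, 53 mm below orange_grip, same axes. Wrong way: stops hard after 5 (at most 8) degrees. Right way: turns easily, not rising; lifts straight off once turned 45 to 67 degrees from the start (best 56), stops hard at about 71; locked before, do not pull. Play 2 mm sideways. Its neck opens clockwise or counter-clockwise; only feeling tells.
- blue_grip (a point): Middle of the grip bar of the BLUE cap on the other neck; same shape and sizes as the orange one. It stays shut.
- tank: Twin refill tank, white with a steel top plate, fixed to the worktop; 100 mm (x) by 210 mm (y) by 100 mm high, origin at the centre of its underside on the worktop, z up. The two necks stand on its top plate at y = +60 and -60 mm, x = 0; either cap may be on either neck. A wall shelf hangs 0.56 m up, behind and right of it (about 0.66 m ahead, 0.30 m right).
- mug_mid (a point): Dark mug, 92 x 121 x 94 mm, a bystander; point half-way up.
- salt_mid (a point): Salt shaker, 44 mm across, 90 mm high, a bystander; point half-way up.
- tuna_mid (a point): Flat food tin, 86 mm across, 40 mm high, a bystander; point half-way up.
Things that resemble listed ones, but are neither listed nor needed, are in the scene too. Of the things shaped like the orange_cap, the orange one is meant.

How it is judged:
By the outcome, as a careful person would: the job done as asked, in the order asked, and still so for the second after the job is handed in, while the arm keeps its last pose, push and grip.
It also fails if it takes over 43 s, if anything falls off the work surface, if the arm or the gripper's body presses on something with over 40 N, if the wrist force passes 120 N, or if a joint passes its speed limit or range.

### The arm

A 6-joint arm with a two-finger parallel gripper is mounted at the origin on a cart in front of the work surface, level with it; the furniture and walls round the work are solid. World frame = base frame: x ahead of the robot, y to its left, z up, the work surface at z = 0. Lengths are in m, angles in degrees, forces in N, time in s.
With the tool pointing down it reaches from about 0.375 to 0.9 m from the base axis. Payload 3.1 kg.
Tool frame: the origin (TCP) lies midway between the tips of the shut fingers; the grasp point (between the pads) lies bot.hold_point_z behind it (bot.hold_point_z is the distance from the TCP to the grasp point, in m); z points along the fingers, y is the direction in which the jaws open and shut (so a half turn about z gives the same grasp; the last joint's range is limited). The gripper opens to 87 mm and grips with 3 to 60 N. Pads are 19 mm wide; open, the fingers measure 117 mm over their backs; the gripper's body (75 mm by 190 mm) begins 51 mm behind the grasp point.
Start: joints at [-76.748, 30.224, 82.088, -0, 67.689, -10.227], TCP at [0.249, -0.573, 0.223] pointing down, gripper open.
Joint ranges: [-176.69, 176.69], [-43.24, 126.21], [12.49, 139.97], [-82, 262], [0, 151.66], [-163.58, 163.58]. Speed limits (degrees/s): [159.86, 159.86, 180, 180, 180, 180].

### API

Orientations are given as a 3x3 rotation matrix whose columns are the frame's x, y, z axes.
In Python, from rig import bot, vision, order gives the robot as it stands. The module is installed in compiled form; this text tells all that it offers.
- The arm moves only by the tool move_arm, never from a script. Its argument "moves" is a list of rows, each an object of numbers: "hand": the finger opening in mm, from 0 to 87; "x", "y", "z": the shift along the tool's x, y, z in units of 25 mm (1.0 is 25 mm); "wx", "wy", "wz": the turn, a rotation vector about the tool's x, y, z in degrees. In form: [{"hand": .., "x": .., "y": .., "z": .., "wx": .., "wy": .., "wz": ..}, ...]. A call has 1 to 20 rows; each row shifts and turns the commanded pose from where the row before left it, along the tool's axes as they then stand; what a row does not reach is not made up. A row lasts 1/10 s, in which the tool goes at most 50 mm and 8.59 degrees, less where a joint would pass 70% of its speed; a pose out of reach is approached as far as the arm can. A call is refused whole if a number of a shift passes 1 or a number of a turn 8.59, either way. A call with a gripper value outside its range is refused whole. The fingers move at their own pace and stop on an object; the grip force is fixed at half the most. Time passes only in rows, so rows that do not move let the fingers close. It gives the time, the measured TCP pose, the force and the opening at its end, in the units of the state.
- bot.read_state(): the state, without advancing time (a new reading comes with each control period).
- vision.capture(name): name is "scene" or "top" or "wrist"; returns a dict with "image" (384x512x3 uint8, red, green, blue), "z_map" (384x512 float32, m along the optical axis (not along the pixel's ray), 0 where there is no reading), "fx", "fy", "cx", "cy" (pixels), "pose" (4x4, takes a point from camera to world coordinates); the wrist camera has in their place "hand_eye" (4x4, takes a point from camera to tool coordinates, whose origin is the TCP and whose axes are the flange's). Camera axes: x right, y down, z forward; pixel columns grow to the right and rows downward; lengths in m; the calibration is good to about 2 mm. A picture is of the moment at which its call begins: read the wrist's pose just before it.
- order.hand_in(): hands the job in, once; it reports no verdict.
The state is a dict: "time_s": time; "joint_positions": joint angles; "qvel": joint speeds; "tau": joint torques, N m; "position": TCP position; "tcp_rot": TCP orientation; "force": force on the tool from outside, world axes, zero at the start; "moment": the same for the moment, N m; "opening": opening from 0.0 (shut) to 1.0 (fully open).
Only numpy, scipy, OpenCV 4.12 (cv2) and the standard library are available. Lean on these libraries where they do the work, as an engineer would, in place of code of your own. Each camera call takes 0.05 s, during which the arm holds its last target.

## Working session

There is one attempt and no reset: what is moved stays moved. The work goes in short steps, Python scripts to look and compute and a tool call to move; the robot and the scene stay as the last step left them, time stands still between calls to the robot, and variables do not carry over. Pictures are saved under pics/ and viewed, and the job is handed in when it is done.

Besides the shell and the picture viewer there is one more tool, called after "Call:" by a JSON object that holds its "op" and its "data". move_arm: Moves the arm, as the interface text tells. Its arguments: {"type":"object","properties":{"moves":{"type":"array"}},"required":["moves"]}

```bash
mkdir -p pics; python3 - <<'E'
from rig import bot,vision
import cv2,pickle
s=bot.read_state();print(s['time_s'],s['position'],s['tcp_rot'],s['force'],s['opening'],bot.hold_point_z)
for n in("scene","top"):
    d=vision.capture(n);pickle.dump(d,open(n+'.pkl','wb'));cv2.imwrite(f'pics/{n}0.png',cv2.cvtColor(d['image'],cv2.COLOR_RGB2BGR));print(d['pose'],d['fx'])
E
```

```text
0.0 [ 0.24885589 -0.57253706  0.2215817 ] [[ 9.17220155e-01  3.98380387e-01 -5.05440416e-04]
 [ 3.98380539e-01 -9.17217859e-01  2.08456969e-03]
 [ 3.66852702e-04 -2.11336696e-03 -9.99997700e-01]] [-0.25638628 -0.39454794  0.43821147] 0.9972967689648704 0.0187
[[-0.56160776 -0.65164127  0.5098631  -0.03621746]
 [-0.82740056  0.44063325 -0.34821065  0.46478694]
 [ 0.0022458  -0.61741881 -0.7866314   0.97036506]
 [ 0.          0.          0.          1.        ]] 485.8693336696701
[[ 0.01365156 -0.99461352  0.10275006  0.44041589]
 [-0.99977606 -0.01191578  0.01748816  0.09007238]
 [-0.01616962 -0.10296579 -0.99455346  0.94874715]
 [ 0.          0.          0.          1.        ]] 403.2883968790942
```

View pics/scene0.png

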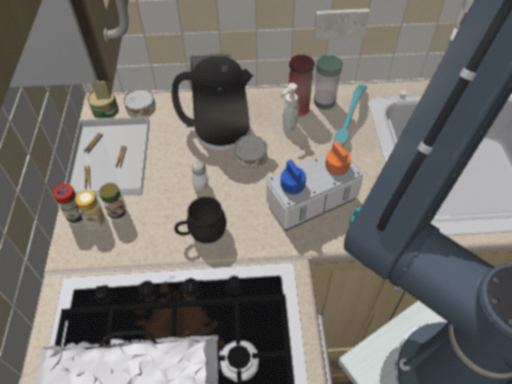

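View pics/top0.png

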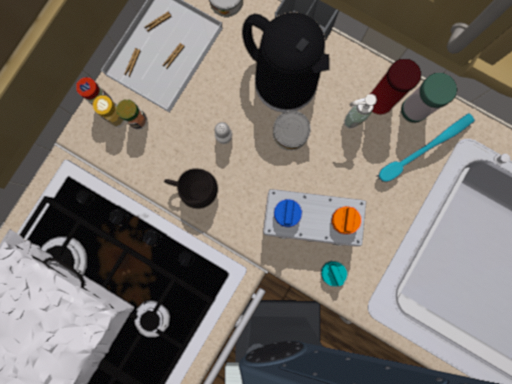

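In the top view, orange cap is at (347,220), the blue cap at (288,213), and a loose teal lookalike at (334,274). I choose the orange one and check it in a close crop.

```bash
cat > h.py <<'E'
import numpy as np,cv2,pickle
def cloud(d,T):
    z=d['z_map'];v,u=np.mgrid[:384,:512]
    P=np.stack([(u-d['cx'])/d['fx']*z,(v-d['cy'])/d['fy']*z,z],-1)
    W=P@T[:3,:3].T+T[:3,3];W[z<=0]=np.nan;return W
E
python3 - <<'E'
from h import *
for n in('top','scene'):
    d=pickle.load(open(n+'.pkl','rb'));W=cloud(d,d['pose']);hsv=cv2.cvtColor(d['image'],cv2.COLOR_RGB2HSV)
    r=(slice(180,300),slice(250,380)) if n=='top' else (slice(130,230),slice(255,375))
    cv2.imwrite(f'pics/crop_{n}.png',cv2.resize(cv2.cvtColor(d['image'][r],cv2.COLOR_RGB2BGR),None,fx=5,fy=5,interpolation=cv2.INTER_NEAREST))
    S=np.zeros(hsv.shape[:2],bool);S[r]=1
    for c,(a,b) in dict(orange=(5,20),teal=(80,98),blue=(105,125)).items():
        m=S&(hsv[...,0]>=a)&(hsv[...,0]<=b)&(hsv[...,1]>150)&(hsv[...,2]>60)
        p=W[m];p=p[~np.isnan(p[:,0])]
        if len(p)<5: continue
        zt=np.percentile(p[:,2],97);print(n,c,len(p),'ztop',zt)
        for lo,hi in((zt-.012,zt+.01),(zt-.04,zt-.02)):
            q=p[(p[:,2]>lo)&(p[:,2]<hi)]
            (cx,cy),(w,h),an=cv2.minAreaRect((q[:,:2]*1000).astype(np.float32));print('  ',len(q),q.mean(0).round(4),'rect',cx,cy,w,h,an)
    p=W[S&(abs(W[...,2]-.1)<.008)];
    print('plate',len(p),cv2.minAreaRect((p[:,:2]*1000).astype(np.float32)))
E
```

```text
top orange 624 ztop 0.16743872683865454
   191 [ 0.477  -0.089   0.1654] rect 477.07928466796875 -90.06150817871094 14.524885177612305 46.90270233154297 82.36930084228516
   386 [ 0.4766 -0.084   0.1365] rect 476.7954406738281 -88.44996643066406 53.27644729614258 52.411285400390625 88.79855346679688
top teal 491 ztop 0.06165706455422063
   146 [ 0.3618 -0.0827  0.0594] rect 361.8844299316406 -83.2751693725586 44.667808532714844 14.257505416870117 24.191619873046875
   317 [ 0.362  -0.0789  0.0304] rect 362.77459716796875 -81.33723449707031 50.47753143310547 53.612762451171875 35.25802993774414
top blue 569 ztop 0.16745147903030136
   178 [0.4897 0.0294 0.1657] rect 489.73602294921875 29.058155059814453 14.046857833862305 47.36953353881836 83.2431411743164
   383 [0.4888 0.032  0.1367] rect 489.05548095703125 30.711898803710938 52.733829498291016 51.138328552246094 77.92015075683594
plate 3159 ((483.35284423828125, -29.833099365234375), (207.7647247314453, 98.84754180908203), 84.23109436035156)
scene orange 425 ztop 0.16702643812170617
   84 [ 0.4722 -0.086   0.1643] rect 474.16567993
[... 205 characters left out ...]
6
scene teal 14 ztop 0.060162195882083165
   8 [ 0.3768 -0.072   0.0574] rect 376.385498046875 -72.37484741210938 3.594566822052002 8.171514511108398 20.04281234741211
   5 [ 0.3777 -0.0657  0.0299] rect 376.9414978027344 -64.32971954345703 1.5274332761764526 10.108145713806152 25.22406005859375
scene blue 496 ztop 0.16628560483583626
   116 [0.4843 0.0332 0.163 ] rect 488.40496826171875 30.345335006713867 15.200272560119629 43.985958099365234 82.11621856689453
   257 [0.4835 0.0403 0.1357] rect 484.88232421875 34.916507720947266 48.8223991394043 44.73229217529297 54.90152359008789
plate 1970 ((483.5442199707031, -28.77020263671875), (208.7560272216797, 99.85552978515625), 83.91990661621094)
```

```bash
sleep 1
```

```text
(no output)
```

View pics/crop_top.png

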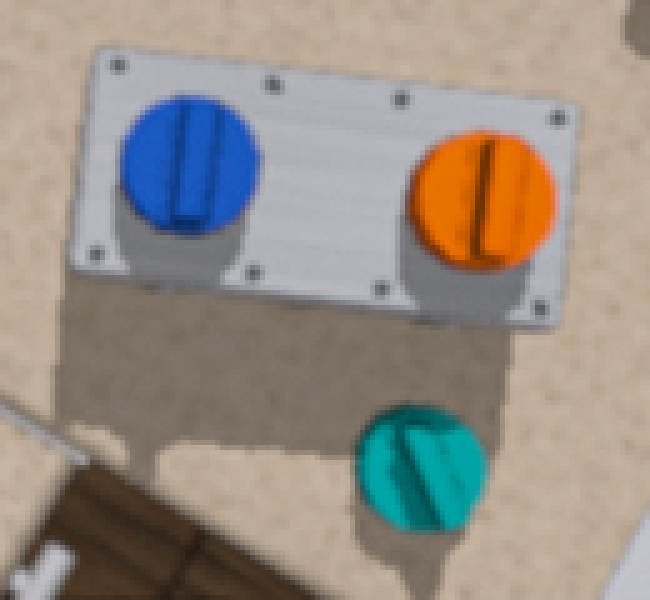

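Crop confirms the orange cap on the right-hand neck. Orange bar at (0.477, -0.089), top at z 0.166 (expected 0.166), with its length at about -7.5° yaw. Tank yaw is -6°, and the predicted neck position agrees to within 1 mm. Turn and raise first.

Call:
{"op": "move_arm", "data": {"moves": [{"hand": 87,"z": -0.3,"wz": 7.75},{"hand": 87,"z": -0.3,"wz": 7.75},{"hand": 87,"z": -0.3,"wz": 7.75},{"hand": 87,"wz": 7.75}]}}

```text
schema error: expected keys hand, x, y, z, wx, wy, wz
```

```bash
cat >> h.py <<'E'
from scipy.spatial.transform import Rotation as Ro
from rig import bot,vision
def rem(p,yaw):
    s=bot.read_state();R=s['tcp_rot'];d=(np.array(p)-s['position'])
    c,n=np.cos(np.radians(yaw)),np.sin(np.radians(yaw))
    T=np.array([[c,n,0],[n,-c,0],[0,0,-1]])
    print('t',round(s['time_s'],2),'pos',s['position'].round(4),'yaw',np.degrees(np.arctan2(R[1,0],R[0,0])).round(2),'j',np.round(s['joint_positions'],1),'F',s['force'].round(1),'M',s['moment'].round(2),'op',round(s['opening'],3))
    print('need tool units',(R.T@d/.025).round(3),'turn',Ro.from_matrix(R.T@T).as_rotvec(degrees=True).round(2))
E
python3 -c "
from h import *
rem([.477,-.0892,.25],-7.5)"
```

```text
t 0.1 pos [ 0.2489 -0.5726  0.2216] yaw 23.48 j [-76.7  30.3  82.1  -0.   67.7 -10.2] F [0.2 0.2 0.1] M [-0.   -0.06  0.04] op 1.001
need tool units [ 16.073 -14.101  -1.101] turn [-1.200e-01  1.000e-02  3.098e+01]
```

Call:
{"op": "move_arm", "data": {"moves": [{"hand": 87,"x": 0,"y": 0,"z": -0.4,"wx": 0,"wy": 0,"wz": 7.75},{"hand": 87,"x": 0,"y": 0,"z": -0.4,"wx": 0,"wy": 0,"wz": 7.75},{"hand": 87,"x": 0,"y": 0,"z": -0.3,"wx": 0,"wy": 0,"wz": 7.75},{"hand": 87,"x": 0,"y": 0,"z": 0,"wx": 0,"wy": 0,"wz": 7.75},{"hand": 87,"x": 0.3,"y": -1,"z": 0,"wx": 0,"wy": 0,"wz": 0},{"hand": 87,"x": 0.3,"y": -1,"z": 0,"wx": 0,"wy": 0,"wz": 0},{"hand": 87,"x": 0.3,"y": -1,"z": 0,"wx": 0,"wy": 0,"wz": 0},{"hand": 87,"x": 0.3,"y": -1,"z": 0,"wx": 0,"wy": 0,"wz": 0},{"hand": 87,"x": 0.3,"y": -1,"z": 0,"wx": 0,"wy": 0,"wz": 0},{"hand": 87,"x": 0.3,"y": -1,"z": 0,"wx": 0,"wy": 0,"wz": 0},{"hand": 87,"x": 0.3,"y": -1,"z": 0,"wx": 0,"wy": 0,"wz": 0},{"hand": 87,"x": 0.3,"y": -1,"z": 0,"wx": 0,"wy": 0,"wz": 0},{"hand": 87,"x": 0.3,"y": -1,"z": 0,"wx": 0,"wy": 0,"wz": 0},{"hand": 87,"x": 0.3,"y": -1,"z": 0,"wx": 0,"wy": 0,"wz": 0}]}}

```text
time_s: 1.5
position: [0.3562, -0.3339, 0.2497]
tcp_rot: [[0.991, -0.131, -0.0], [-0.131, -0.991, 0.001], [-0.001, -0.001, -1.0]]
force: [0.4, -0.4, -0.5]
opening: 0.998
```

```bash
python3 -c "
from h import *
rem([.477,-.0892,.25],-7.5)"
```

```text
t 1.5 pos [ 0.3562 -0.3339  0.2497] yaw -7.53 j [-56.3  17.7  99.3   0.   63.1  41.2] F [ 0.4 -0.4 -0.5] M [ 0.04  0.08 -0.02] op 0.998
need tool units [ 3.5060e+00 -1.0336e+01 -6.0000e-03] turn [-0.04  0.03 -0.03]
```

Call:
{"op": "move_arm", "data": {"moves": [{"hand": 87,"x": 0.35,"y": -1,"z": 0,"wx": 0,"wy": 0,"wz": 0},{"hand": 87,"x": 0.35,"y": -1,"z": 0,"wx": 0,"wy": 0,"wz": 0},{"hand": 87,"x": 0.35,"y": -1,"z": 0,"wx": 0,"wy": 0,"wz": 0},{"hand": 87,"x": 0.35,"y": -1,"z": 0,"wx": 0,"wy": 0,"wz": 0},{"hand": 87,"x": 0.35,"y": -1,"z": 0,"wx": 0,"wy": 0,"wz": 0},{"hand": 87,"x": 0.35,"y": -1,"z": 0,"wx": 0,"wy": 0,"wz": 0},{"hand": 87,"x": 0.35,"y": -1,"z": 0,"wx": 0,"wy": 0,"wz": 0},{"hand": 87,"x": 0.35,"y": -1,"z": 0,"wx": 0,"wy": 0,"wz": 0},{"hand": 87,"x": 0.35,"y": -0.9,"z": 0,"wx": 0,"wy": 0,"wz": 0},{"hand": 87,"x": 0.35,"y": -0.6,"z": 0,"wx": 0,"wy": 0,"wz": 0},{"hand": 87,"x": 0,"y": -0.5,"z": 0,"wx": 0,"wy": 0,"wz": 0},{"hand": 87,"x": 0,"y": -0.34,"z": 0,"wx": 0,"wy": 0,"wz": 0},{"hand": 87,"x": 0,"y": 0,"z": 0,"wx": 0,"wy": 0,"wz": 0},{"hand": 87,"x": 0,"y": 0,"z": 0,"wx": 0,"wy": 0,"wz": 0},{"hand": 87,"x": 0,"y": 0,"z": 0,"wx": 0,"wy": 0,"wz": 0}]}}

```text
time_s: 3.0
position: [0.4765, -0.091, 0.2501]
tcp_rot: [[0.991, -0.132, -0.0], [-0.132, -0.991, -0.0], [0.0, 0.0, -1.0]]
force: [-0.1, -0.6, -0.0]
opening: 0.995
```

```bash
python3 - <<'E'
from h import *
rem([.477,-.0892,.1405],-7.5)
s=bot.read_state();d=vision.capture('wrist')
cv2.imwrite('pics/w1.png',cv2.cvtColor(d['image'],cv2.COLOR_RGB2BGR))
T=np.eye(4);T[:3,:3]=s['tcp_rot'];T[:3,3]=s['position'];W=cloud(d,T@d['hand_eye'])
hsv=cv2.cvtColor(d['image'],cv2.COLOR_RGB2HSV)
m=(hsv[...,0]>=5)&(hsv[...,0]<=20)&(hsv[...,1]>150)&(hsv[...,2]>60)
p=W[m];p=p[~np.isnan(p[:,0])]
print(len(p))
if len(p):
    zt=np.percentile(p[:,2],97);print(zt)
    q=p[p[:,2]>zt-.006];print(len(q),cv2.minAreaRect((q[:,:2]*1000).astype(np.float32)),q.mean(0))
    q=p[(p[:,2]<zt-.025)&(p[:,2]>zt-.04)];print(len(q),cv2.minAreaRect((q[:,:2]*1000).astype(np.float32)))
E
```

```text
t 3.0 pos [ 0.4765 -0.091   0.2501] yaw -7.57 j [-24.   17.4  99.7  -0.   62.9  73.5] F [-0.1 -0.6 -0. ] M [0.05 0.01 0.06] op 0.995
need tool units [ 0.012 -0.074  4.383] turn [ 0.02 -0.   -0.07]
2207
0.1653119668253995
720 ((480.14276123046875, -90.15380096435547), (13.181102752685547, 46.492958068847656), 82.75090789794922) [ 0.48116901 -0.09036663  0.16416403]
1443 ((481.3023376464844, -90.35433959960938), (51.501617431640625, 51.79452896118164), 81.67046356201172)
```

```bash
ls pics
```

```text
crop_scene.png
crop_top.png
scene0.png
top0.png
w1.png
```

View pics/w1.png

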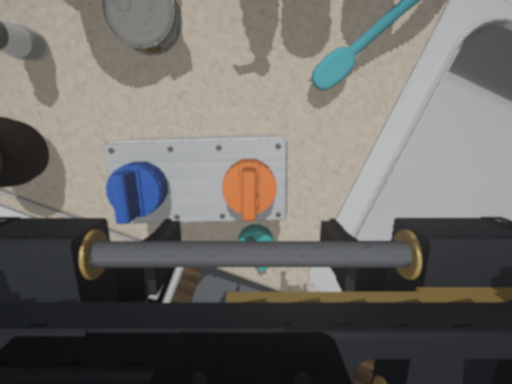

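The wrist view shows the orange cap at (249,190) with its bar parallel to the pads; the blue one is at (136,190) and clear. The wrist camera puts the bar at (0.480, -0.090) and the top camera at (0.477, -0.089), so I'll use (0.4785, -0.0897). Next: descend, then close.

Call:
{"op": "move_arm", "data": {"moves": [{"hand": 87,"x": 0.08,"y": -0.05,"z": 0.8,"wx": 0,"wy": 0,"wz": 0},{"hand": 87,"x": 0,"y": 0,"z": 0.8,"wx": 0,"wy": 0,"wz": 0},{"hand": 87,"x": 0,"y": 0,"z": 0.8,"wx": 0,"wy": 0,"wz": 0},{"hand": 87,"x": 0,"y": 0,"z": 0.8,"wx": 0,"wy": 0,"wz": 0},{"hand": 87,"x": 0,"y": 0,"z": 0.6,"wx": 0,"wy": 0,"wz": 0},{"hand": 87,"x": 0,"y": 0,"z": 0.4,"wx": 0,"wy": 0,"wz": 0},{"hand": 87,"x": 0,"y": 0,"z": 0.18,"wx": 0,"wy": 0,"wz": 0},{"hand": 87,"x": 0,"y": 0,"z": 0,"wx": 0,"wy": 0,"wz": 0},{"hand": 87,"x": 0,"y": 0,"z": 0,"wx": 0,"wy": 0,"wz": 0}]}}

```text
time_s: 3.95
position: [0.4793, -0.0897, 0.1411]
tcp_rot: [[0.991, -0.131, 0.001], [-0.131, -0.991, -0.0], [0.001, 0.0, -1.0]]
force: [-0.1, -0.1, 1.1]
opening: 1.002
```

```bash
python3 -c "
from h import *
rem([.4785,-.0897,.1405],-7.4)
d=vision.capture('wrist');cv2.imwrite('pics/w2.png',cv2.cvtColor(d['image'],cv2.COLOR_RGB2BGR))"
```

```text
t 3.95 pos [ 0.4793 -0.0897  0.1411] yaw -7.53 j [-23.8  27.  106.2   0.   46.7  73.8] F [-0.1 -0.1  1.1] M [0.02 0.06 0.  ] op 1.002
need tool units [-0.032  0.005  0.022] turn [ 0.02 -0.07 -0.13]
```

Position is good. Close gradually.

Call:
{"op": "move_arm", "data": {"moves": [{"hand": 40,"x": 0,"y": 0,"z": 0,"wx": 0,"wy": 0,"wz": 0},{"hand": 25,"x": 0,"y": 0,"z": 0,"wx": 0,"wy": 0,"wz": 0},{"hand": 20,"x": 0,"y": 0,"z": 0,"wx": 0,"wy": 0,"wz": 0},{"hand": 0,"x": 0,"y": 0,"z": 0,"wx": 0,"wy": 0,"wz": 0},{"hand": 0,"x": 0,"y": 0,"z": 0,"wx": 0,"wy": 0,"wz": 0},{"hand": 0,"x": 0,"y": 0,"z": 0,"wx": 0,"wy": 0,"wz": 0},{"hand": 0,"x": 0,"y": 0,"z": 0,"wx": 0,"wy": 0,"wz": 0}]}}

```text
time_s: 4.7
position: [0.4788, -0.0894, 0.1405]
tcp_rot: [[0.991, -0.131, -0.0], [-0.131, -0.991, 0.0], [-0.0, -0.0, -1.0]]
force: [0.0, -0.8, 0.7]
opening: 0.448
```

```bash
python3 -c "
from h import *
rem([.4785,-.0897,.1405],-7.4)
d=vision.capture('wrist');cv2.imwrite('pics/w3.png',cv2.cvtColor(d['image'],cv2.COLOR_RGB2BGR))"
```

```text
t 4.7 pos [ 0.4788 -0.0894  0.1405] yaw -7.52 j [-23.7  27.1 106.3  -0.   46.7  73.8] F [ 0.  -0.8  0.7] M [0.01 0.02 0.03] op 0.448
need tool units [-0.01   0.015  0.001] turn [-0.    0.01 -0.12]
```

View pics/w2.png

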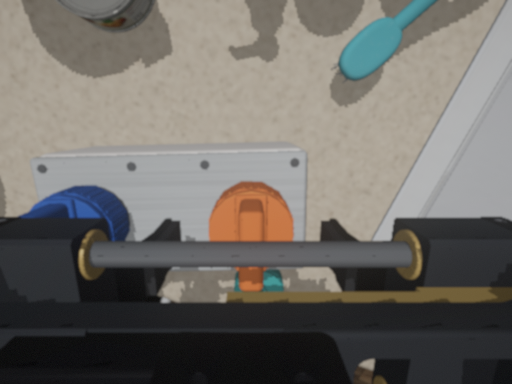

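Bar at (250,230) is centred between the fingers, which are still closing.

Call:
{"op": "move_arm", "data": {"moves": [{"hand": 0,"x": 0,"y": 0,"z": 0,"wx": 0,"wy": 0,"wz": 0},{"hand": 0,"x": 0,"y": 0,"z": 0,"wx": 0,"wy": 0,"wz": 0},{"hand": 0,"x": 0,"y": 0,"z": 0,"wx": 0,"wy": 0,"wz": 0},{"hand": 0,"x": 0,"y": 0,"z": 0,"wx": 0,"wy": 0,"wz": 0},{"hand": 0,"x": 0,"y": 0,"z": 0,"wx": 0,"wy": 0,"wz": 0},{"hand": 0,"x": 0,"y": 0,"z": 0,"wx": 0,"wy": 0,"wz": 0}]}}

```text
time_s: 5.35
position: [0.4788, -0.0894, 0.1406]
tcp_rot: [[0.991, -0.131, 0.0], [-0.131, -0.991, -0.0], [0.0, 0.0, -1.0]]
force: [-1.3, -0.4, -0.8]
opening: 0.162
```

```bash
python3 -c "
from h import *
rem([.4785,-.0897,.1405],-7.4)"
```

```text
t 5.35 pos [ 0.4788 -0.0894  0.1406] yaw -7.51 j [-23.7  27.1 106.2  -0.   46.7  73.8] F [-1.3 -0.4 -0.8] M [-0.06  0.06 -0.02] op 0.162
need tool units [-0.012  0.012  0.002] turn [ 0.01 -0.   -0.11]
```

Opening is 14.1 mm, so the bar is held. Try counter-clockwise (-wz) slowly.

Call:
{"op": "move_arm", "data": {"moves": [{"hand": 0,"x": 0,"y": 0,"z": 0,"wx": 0,"wy": 0,"wz": -2},{"hand": 0,"x": 0,"y": 0,"z": 0,"wx": 0,"wy": 0,"wz": -2},{"hand": 0,"x": 0,"y": 0,"z": 0,"wx": 0,"wy": 0,"wz": -2},{"hand": 0,"x": 0,"y": 0,"z": 0,"wx": 0,"wy": 0,"wz": 0}]}}

```text
time_s: 5.75
position: [0.4788, -0.0894, 0.1405]
tcp_rot: [[1.0, -0.027, -0.0], [-0.027, -1.0, -0.0], [-0.0, 0.0, -1.0]]
force: [0.3, -1.8, 0.4]
opening: 0.157
```

```bash
python3 -c "
from h import *
rem([.4785,-.0897,.1405],-7.4)"
```

```text
t 5.75 pos [ 0.4788 -0.0894  0.1405] yaw -1.52 j [-23.7  27.1 106.3  -0.   46.7  67.8] F [ 0.3 -1.8  0.4] M [-0.01  0.01 -0.03] op 0.157
need tool units [-0.012  0.012  0.001] turn [0.   0.   5.88]
```

Call:
{"op": "move_arm", "data": {"moves": [{"hand": 0,"x": 0,"y": 0,"z": 0,"wx": 0,"wy": 0,"wz": -2},{"hand": 0,"x": 0,"y": 0,"z": 0,"wx": 0,"wy": 0,"wz": -2},{"hand": 0,"x": 0,"y": 0,"z": 0,"wx": 0,"wy": 0,"wz": 0}]}}

```text
time_s: 6.05
position: [0.4788, -0.0897, 0.1405]
tcp_rot: [[0.999, 0.041, -0.0], [0.041, -0.999, -0.0], [-0.0, 0.0, -1.0]]
force: [-0.9, -2.2, -0.9]
opening: 0.159
```

```bash
python3 -c "
from h import *
rem([.4785,-.0897,.1405],-7.4)"
```

```text
t 6.05 pos [ 0.4788 -0.0897  0.1405] yaw 2.37 j [-23.8  27.1 106.2  -0.   46.7  63.9] F [-0.9 -2.2 -0.9] M [-0.35  0.13 -0.35] op 0.159
need tool units [-0.012 -0.001  0.001] turn [0.02 0.   9.77]
```

A moment of -0.35 N·m appeared at 9.9°. Check the bar against the gripper.

```bash
cat >> h.py <<'E'
def look(fn):
    s=bot.read_state();d=vision.capture('wrist')
    cv2.imwrite(fn,cv2.cvtColor(d['image'],cv2.COLOR_RGB2BGR))
    return s,d
E
python3 - <<'E'
from h import *
s,d=look('pics/w4.png')
print(s['moment'],s['force'])
a=cv2.imread('pics/w3.png')[140:310,180:330];b=cv2.imread('pics/w4.png')[140:310,180:330]
cv2.imwrite('pics/cmp.png',cv2.resize(np.hstack([a,b]),None,fx=2.6,fy=2.6))
E
```

```text
[-0.34909969  0.12518691 -0.35209647] [-0.94220041 -2.21757697 -0.91311278]
```

View pics/cmp.png

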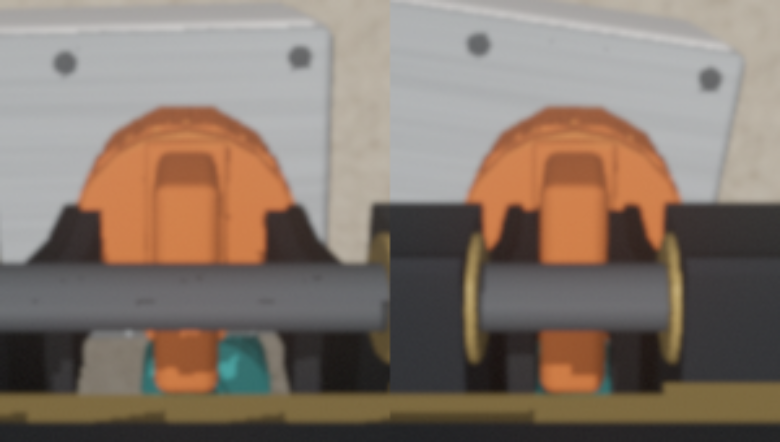

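The bar still follows the gripper. Two more degrees will tell whether this is friction or a stop.

Call:
{"op": "move_arm", "data": {"moves": [{"hand": 0,"x": 0,"y": 0,"z": 0,"wx": 0,"wy": 0,"wz": -1},{"hand": 0,"x": 0,"y": 0,"z": 0,"wx": 0,"wy": 0,"wz": -1},{"hand": 0,"x": 0,"y": 0,"z": 0,"wx": 0,"wy": 0,"wz": 0}]}}

```text
time_s: 6.4
position: [0.4789, -0.0896, 0.1406]
tcp_rot: [[0.997, 0.077, 0.0], [0.077, -0.997, -0.0], [0.0, 0.0, -1.0]]
force: [-1.2, -2.2, -0.2]
opening: 0.157
```

```bash
python3 -c "
from h import *
rem([.4785,-.0897,.1405],-7.4)"
```

```text
t 6.4 pos [ 0.4789 -0.0896  0.1406] yaw 4.43 j [-23.8  27.1 106.2  -0.   46.7  61.8] F [-1.2 -2.2 -0.2] M [-0.54  0.18 -0.72] op 0.157
need tool units [-0.015  0.002  0.003] turn [ 1.000e-02 -1.000e-02  1.183e+01]
```

The moment doubled to -0.72 N·m over 2° with no yield, so this is the hard stop and counter-clockwise is the wrong way. Turn clockwise, first back past the start.

Call:
{"op": "move_arm", "data": {"moves": [{"hand": 0,"x": 0,"y": 0,"z": 0,"wx": 0,"wy": 0,"wz": 2},{"hand": 0,"x": 0,"y": 0,"z": 0,"wx": 0,"wy": 0,"wz": 3},{"hand": 0,"x": 0,"y": 0,"z": 0,"wx": 0,"wy": 0,"wz": 3},{"hand": 0,"x": 0,"y": 0,"z": 0,"wx": 0,"wy": 0,"wz": 3},{"hand": 0,"x": 0,"y": 0,"z": 0,"wx": 0,"wy": 0,"wz": 3},{"hand": 0,"x": 0,"y": 0,"z": 0,"wx": 0,"wy": 0,"wz": 3},{"hand": 0,"x": 0,"y": 0,"z": 0,"wx": 0,"wy": 0,"wz": 3},{"hand": 0,"x": 0,"y": 0,"z": 0,"wx": 0,"wy": 0,"wz": 3},{"hand": 0,"x": 0,"y": 0,"z": 0,"wx": 0,"wy": 0,"wz": 0}]}}

```text
time_s: 7.3
position: [0.4789, -0.0889, 0.1405]
tcp_rot: [[0.949, -0.316, -0.0], [-0.316, -0.949, 0.0], [-0.0, -0.0, -1.0]]
force: [1.0, -0.0, -0.1]
opening: 0.16
```

```bash
python3 -c "
from h import *
rem([.4788,-.0895,.1405],-63.5)"
```

```text
t 7.3 pos [ 0.4789 -0.0889  0.1405] yaw -18.43 j [-23.7  27.1 106.3   0.   46.7  84.7] F [ 1.  -0.  -0.1] M [ 0.04  0.02 -0.  ] op 0.16
need tool units [0.005 0.025 0.002] turn [-2.000e-02  2.000e-02  4.507e+01]
```

At 11° clockwise past the start the moment is about 0, so it turns freely. 45° remain.

Call:
{"op": "move_arm", "data": {"moves": [{"hand": 0,"x": 0,"y": 0,"z": 0,"wx": 0,"wy": 0,"wz": 3},{"hand": 0,"x": 0,"y": 0,"z": 0,"wx": 0,"wy": 0,"wz": 3},{"hand": 0,"x": 0,"y": 0,"z": 0,"wx": 0,"wy": 0,"wz": 3},{"hand": 0,"x": 0,"y": 0,"z": 0,"wx": 0,"wy": 0,"wz": 3},{"hand": 0,"x": 0,"y": 0,"z": 0,"wx": 0,"wy": 0,"wz": 3},{"hand": 0,"x": 0,"y": 0,"z": 0,"wx": 0,"wy": 0,"wz": 3},{"hand": 0,"x": 0,"y": 0,"z": 0,"wx": 0,"wy": 0,"wz": 3},{"hand": 0,"x": 0,"y": 0,"z": 0,"wx": 0,"wy": 0,"wz": 3},{"hand": 0,"x": 0,"y": 0,"z": 0,"wx": 0,"wy": 0,"wz": 3},{"hand": 0,"x": 0,"y": 0,"z": 0,"wx": 0,"wy": 0,"wz": 3},{"hand": 0,"x": 0,"y": 0,"z": 0,"wx": 0,"wy": 0,"wz": 3},{"hand": 0,"x": 0,"y": 0,"z": 0,"wx": 0,"wy": 0,"wz": 3},{"hand": 0,"x": 0,"y": 0,"z": 0,"wx": 0,"wy": 0,"wz": 3},{"hand": 0,"x": 0,"y": 0,"z": 0,"wx": 0,"wy": 0,"wz": 3},{"hand": 0,"x": 0,"y": 0,"z": 0,"wx": 0,"wy": 0,"wz": 3},{"hand": 0,"x": 0,"y": 0,"z": 0,"wx": 0,"wy": 0,"wz": 0}]}}

```text
time_s: 8.9
position: [0.4788, -0.089, 0.1405]
tcp_rot: [[0.448, -0.894, -0.0], [-0.894, -0.448, 0.0], [-0.0, -0.0, -1.0]]
force: [-0.6, -0.4, 0.0]
opening: 0.162
```

```bash
python3 -c "
from h import *
rem([.4788,-.0895,.1405],-63.5)
look('pics/w5.png')
d=vision.capture('top');cv2.imwrite('pics/top5.png',cv2.cvtColor(d['image'],cv2.COLOR_RGB2BGR))"
```

```text
t 8.9 pos [ 0.4788 -0.089   0.1405] yaw -63.41 j [-23.7  27.1 106.3   0.   46.7 129.7] F [-0.6 -0.4  0. ] M [ 0.13 -0.    0.01] op 0.162
need tool units [0.016 0.01  0.002] turn [-0.01  0.02  0.09]
```

View pics/w5.png

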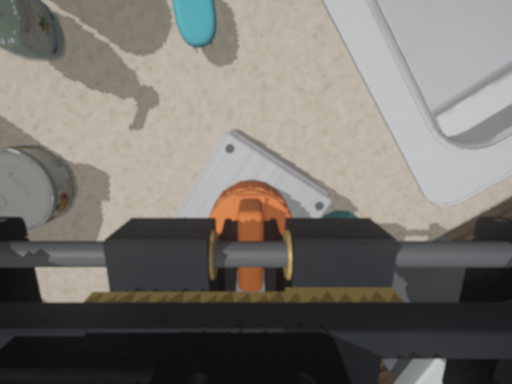

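The bar at (250,240) is aligned with the fingers after the 56° turn, with no load. Lift gently by a first 6 mm and check the force.

Call:
{"op": "move_arm", "data": {"moves": [{"hand": 0,"x": 0,"y": 0,"z": -0.08,"wx": 0,"wy": 0,"wz": 0},{"hand": 0,"x": 0,"y": 0,"z": -0.08,"wx": 0,"wy": 0,"wz": 0},{"hand": 0,"x": 0,"y": 0,"z": -0.08,"wx": 0,"wy": 0,"wz": 0},{"hand": 0,"x": 0,"y": 0,"z": 0,"wx": 0,"wy": 0,"wz": 0}]}}

```text
time_s: 9.4
position: [0.479, -0.0895, 0.1469]
tcp_rot: [[0.446, -0.895, 0.001], [-0.895, -0.446, -0.0], [0.0, -0.0, -1.0]]
force: [-0.5, 0.7, -0.3]
opening: 0.157
```

```bash
python3 -c "
from h import *
rem([.4788,-.0895,.2405],-63.5)"
```

```text
t 9.4 pos [ 0.479  -0.0895  0.1469] yaw -63.51 j [-23.7  26.4 105.9  -0.   47.6 129.8] F [-0.5  0.7 -0.3] M [ 0.13  0.02 -0.04] op 0.157
need tool units [-1.000e-03  7.000e-03 -3.745e+00] turn [-0.02 -0.03 -0.01]
```

Free: Fz is just about the cap's weight. Lift the rest.

Call:
{"op": "move_arm", "data": {"moves": [{"hand": 0,"x": 0,"y": 0,"z": -0.2,"wx": 0,"wy": 0,"wz": 0},{"hand": 0,"x": 0,"y": 0,"z": -0.3,"wx": 0,"wy": 0,"wz": 0},{"hand": 0,"x": 0,"y": 0,"z": -0.4,"wx": 0,"wy": 0,"wz": 0},{"hand": 0,"x": 0,"y": 0,"z": -0.4,"wx": 0,"wy": 0,"wz": 0},{"hand": 0,"x": 0,"y": 0,"z": -0.4,"wx": 0,"wy": 0,"wz": 0},{"hand": 0,"x": 0,"y": 0,"z": -0.4,"wx": 0,"wy": 0,"wz": 0},{"hand": 0,"x": 0,"y": 0,"z": -0.4,"wx": 0,"wy": 0,"wz": 0},{"hand": 0,"x": 0,"y": 0,"z": -0.4,"wx": 0,"wy": 0,"wz": 0},{"hand": 0,"x": 0,"y": 0,"z": -0.4,"wx": 0,"wy": 0,"wz": 0},{"hand": 0,"x": 0,"y": 0,"z": -0.3,"wx": 0,"wy": 0,"wz": 0},{"hand": 0,"x": 0,"y": 0,"z": -0.15,"wx": 0,"wy": 0,"wz": 0},{"hand": 0,"x": 0,"y": 0,"z": 0,"wx": 0,"wy": 0,"wz": 0},{"hand": 0,"x": 0,"y": 0,"z": 0,"wx": 0,"wy": 0,"wz": 0},{"hand": 0,"x": 0,"y": 0,"z": 0,"wx": 0,"wy": 0,"wz": 0},{"hand": 0,"x": 0,"y": 0,"z": 0,"wx": 0,"wy": 0,"wz": 0}]}}

```text
time_s: 10.9
position: [0.4785, -0.0893, 0.2398]
tcp_rot: [[0.446, -0.895, -0.001], [-0.895, -0.446, 0.0], [-0.001, 0.001, -1.0]]
force: [0.2, -0.1, -0.9]
opening: 0.159
```

```bash
python3 - <<'E'
from h import *
rem([.4788,-.0895,.2405],-63.5)
print(bot.read_state()['qvel'])
s,w=look('pics/w6.png')
for n in('scene','top'):
    d=vision.capture(n);cv2.imwrite(f'pics/{n}6.png',cv2.cvtColor(d['image'],cv2.COLOR_RGB2BGR))
    W=cloud(d,d['pose']);hsv=cv2.cvtColor(d['image'],cv2.COLOR_RGB2HSV)
    m=(hsv[...,0]>=5)&(hsv[...,0]<=20)&(hsv[...,1]>150)&(hsv[...,2]>60)&(abs(W[...,0]-.48)<.06)&(abs(W[...,1]+.09)<.06)&(W[...,2]>.1)
    p=W[m];print(n,len(p),p.min(0) if len(p) else '',p.max(0) if len(p) else '')
a=cv2.imread('pics/scene6.png');b=cv2.imread('pics/top6.png')
cv2.imwrite('pics/both6.png',cv2.resize(np.hstack([a,b]),(800,300),interpolation=cv2.INTER_AREA))
cv2.imwrite('pics/sc6.png',cv2.resize(a[80:240,230:430],None,fx=4,fy=3.7))
E
```

```text
t 10.9 pos [ 0.4785 -0.0893  0.2398] yaw -63.52 j [-23.7  18.3 100.2   0.   61.6 129.8] F [ 0.2 -0.1 -0.9] M [0.02 0.02 0.05] op 0.159
need tool units [ 0.013 -0.005 -0.027] turn [ 0.04  0.05 -0.02]
[ 0.12458977 -0.00437718 -0.08129046  0.07653062  0.05095758  0.03515425]
scene 0  
top 251 [ 0.45146496 -0.08590872  0.11955045] [ 0.49372823 -0.04437001  0.3484485 ]
```

View pics/both6.png

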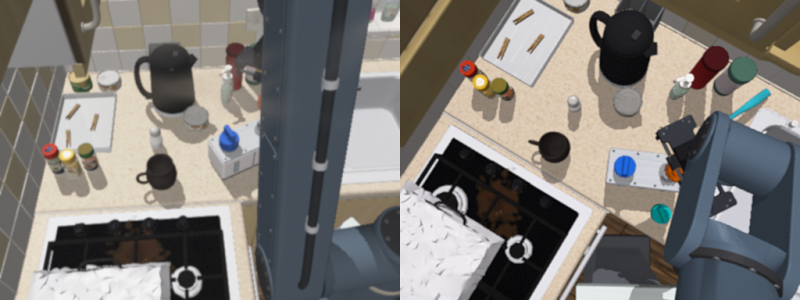

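View pics/sc6.png

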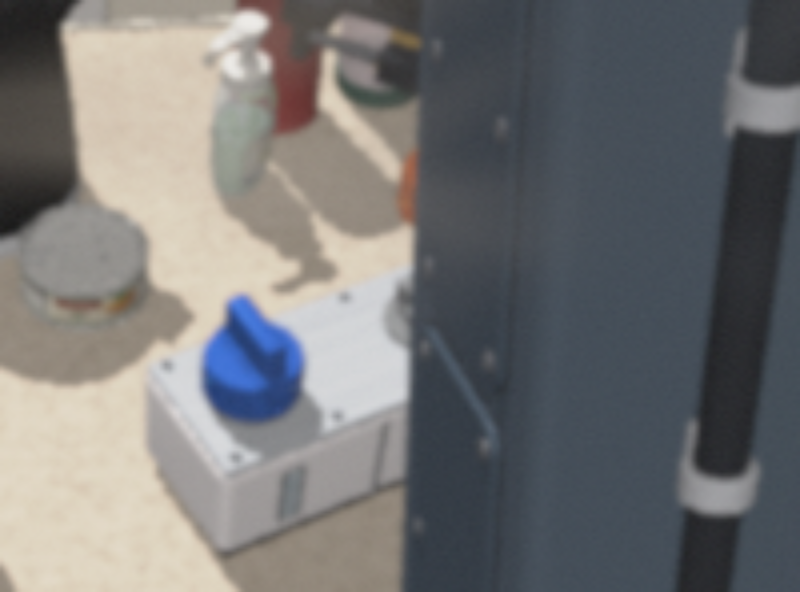

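View pics/w6.png

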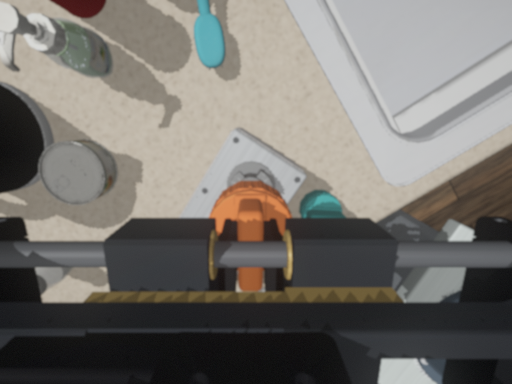

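The wrist view shows the cap at (250,215), still in the fingers and looking the same as when seated (so level). The bare neck shows below it at (255,178), and blue is shut. Hand in.

```bash
python3 -c "
from rig import order
print(order.hand_in())"
```

```text
the job is handed in; nothing more can be done
None
```

The orange cap is off its neck. The gripper holds it about 99 mm above where it sat, and the job was handed in at about 11 s of the 43 s allowed.

- **Finding the way:** I gripped the bar and tried counter-clockwise first. It ran into a hard stop: the moment rose from -0.35 to -0.72 N·m over 2°. Clockwise turned freely, and at 56° past the start it lifted off without resistance.
- **Last checks:** The gripper opening was 13.8 mm on the 14 mm bar. The tool was level to 0.1°, at rest, with only small forces. The wrist view showed the bare neck below the cap, and the blue cap was still shut. The listed bystanders looked unmoved in the two fixed views.
- **Checks that failed or disagreed:**
  - The top and wrist cameras differed by about 3 mm on the bar's position, so I used a point in between.
  - The arm hid most of the cap in both fixed cameras. Its final height therefore comes from the arm pose, and that it is still in the fingers and level comes from the wrist view.
  - On the wrong-way try I turned the gripper 11.9°, more than the cap's 8° limit. The extra was probably slight slip or flex. The last wrist view still showed the bar aligned with the fingers.

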